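Feel out the round tin and pour its register balls into the mould

TASK

Lift the steel bar of the round tin to tip the tin slowly to a slant of about 30 degrees and hold it there for two seconds, to feel how its load rolls and how much is in it. Then tip it on until both steel balls have rolled out into the round mould in front of it, swing the tin gently back fully upright and let go. Leave the square tin alone.

Things in the scene. Friction and masses are not known exactly. Their poses are not given: they have to be found in the camera images.
- round_tin (a joint): Tilt of the round tin: opaque, open-topped, aluminium, 94 mm across, 110 mm high, hung on a level axle 120 mm above the table between two posts of a fixed stand. 0 = upright (a stop); grows to 2.1 rad as its mouth tips away from its bar, towards its mould. The axle is stiff (0.3 N m): the tin stays where it is left. The balls stay in to 0.9 rad and are all out by 1.9.
- round_bar (a point): Middle of the round tin's steel bar: straight, level, 10 mm thick, parallel to the axle, on two arms 84 mm clear apart; open space towards the tin. Upright, it is 170 mm above the table, 120 mm from the axle on the robot's side. Turns with the tin: x to the tin and mould, y along the bar, axle at x +120, z -50 mm. Can be pinched from above, fingers on its near and far sides; turns in the fingers.
- round_mould (a point): Centre of the inner floor, 12 mm above the table, of the round plaster mould fixed to the same stand: 200 mm across outside, 174 mm inside, rim 42 mm above the table, green flat floor. It lies 130 mm beyond the round tin's axle, on the side away from the bar. Its x axis points from the tin to the mould.
- ball_1: Steel ball 30 mm across, about 110 g, loose on the floor of the round tin at the start; origin at its centre.
- ball_2: A second steel ball like ball_1, in the same tin.
- square_tin (a joint): Tilt of the square tin (86 mm square, 110 mm high, empty) on a like stand with a square mould: a bystander, 0 = upright. Which of the two stands is on the left varies.

How it is judged:
By the outcome, as a careful person would: the job done as asked, in the order asked, and still so for the second after the job is handed in, with the robot touching nothing.
It also fails if it takes over 58 s, if anything falls off the work surface, if the arm or the gripper's body presses on something with over 40 N, if the wrist force passes 120 N, or if a joint passes its speed limit or range.

ROBOT

A 6-joint arm with a two-finger parallel gripper is mounted at the origin on the work surface. World frame = base frame: x ahead of the robot, y to its left, z up, the work surface at z = 0. Lengths are in m, angles in rad, forces in N, time in s.
With the tool pointing down it reaches from about 0.375 to 0.975 m from the base axis. Payload 3.8 kg.
Tool frame: the origin (TCP) lies on the centre line of the jaws, within the pads' length; the fingertips stand 14 mm ahead of it and the grasp point (between the pads) lies 5 mm behind it; z points along the fingers, y is the line along which they close (so a half turn about z gives the same grasp; the last joint's range is limited). The gripper opens to 85 mm and grips with 20 to 120 N. Pads are 22 mm wide; open, the fingers measure 114 mm over their backs; the gripper's body (76 mm by 85 mm) begins 54 mm behind the grasp point. The pads swing forward as they close: fully open they stand 13 mm farther back than shut.
Start: joints at [1.303, 0.264, 1.604, -0, 1.274, -0.037], TCP at [0.154, 0.657, 0.245] pointing down, gripper open.
Joint ranges: [-2.63, 2.63], [-0.94, 2.18], [0.31, 2.57], [-1.31, 4.45], [0, 2.66], [-2.55, 2.55]. Speed limits (rad/s): [2.57, 2.57, 3.14, 3.14, 3.14, 3.14].

INTERFACE

Orientations are given as a rotation vector (axis times angle).
In Python, from workcell import bot, eyes, spot_in gives the robot as it stands.
- The arm moves only by the tool carry_out, never from a script. Its argument "series" is text: rows parted by semicolons, each of 4 numbers parted by spaces: the shift along the world's x, y, z in m, then the turn about the world's z in degrees. In form: tx ty tz roll; .... A call has 1 to 20 rows; each row shifts and turns the commanded pose from where the row before left it; what a row does not reach is not made up. A row lasts 1/8 s, in which the tool goes at most 62.5 mm and 10.7 degrees, less where a joint would pass 70% of its speed; a pose out of reach is approached as far as the arm can. A call is refused whole if a number of a shift passes 0.0625 or a number of a turn 10.7, either way. A call with a gripper value outside its range is refused whole. "jaw" is the gripper command: -1 is shut, 1 is fully open, values between are in proportion, set as the call begins (left out, the last holds). The fingers move at their own pace and stop on an object; "grip_force" is the grip in N (left out, the last holds). Time passes only in rows, so rows that do not move let the fingers close. It gives the time, the measured TCP pose, the force, the opening and the grip force at its end, in the units of the state.
- bot.read_state(): the state, without advancing time (a new reading comes with each control period).
- eyes.read_camera(name): name is "scene" or "top" or "wrist"; returns (picture, depth): 480x640x3 uint8, blue, green, red; 480x640 float32, m along the optical axis (not along the pixel's ray), 0 where there is no reading.
- eyes.get_calibration(name): a dict with "K" (3x3 intrinsics, pixels), "position" and "rotation" of the camera in the world; the wrist camera has in their place "T_tool_cam" (4x4, takes a point from camera to tool coordinates, whose origin is the TCP and whose axes are the flange's). Camera axes: x right, y down, z forward; pixel columns grow to the right and rows downward; lengths in m; the calibration is good to about 2 mm. A picture is of the moment at which its call begins: read the wrist's pose just before it. get_calibration takes no time and is no camera call.
- bot.finish_job(): hands the job in; it is judged then, once.
Trained networks look in the newest picture that a camera, given by its name, has taken for a name from the list of things; names that differ only in an ending like _2 or _b are one class to them, and where a whole thing is asked for, a point or a joint stands for the part that bears it (a point fixed in the world has none). Each returns a list of dicts, best first, with "score" (0 to 1); they miss things now and then, are a little off and sometimes report something else, mostly with a low value. They report only what shows in the picture. A call takes as long as a camera call.
- spot_in(camera, target): "rect" ([centre column, centre row, width, height] in pixels, round what is visible of it).
The state is a dict: "time": time; "q": joint angles; "joint_vel": joint speeds; "joint_torque": joint torques, N m; "tool_pos": TCP position; "tcp_rot": TCP orientation; "wrist_force": force on the tool from outside, world axes, zero at the start; "torque": the same for the moment, N m; "width": opening from 0.0 (shut) to 1.0 (fully open); "grip_force": force on a finger pad.
Only numpy, scipy, OpenCV 4.12 (cv2) and the standard library are available. Lean on these libraries where they do the work, as an engineer would, in place of code of your own. Each camera call takes 0.05 s, during which the arm holds its last target. There are 200 camera calls.

## Working session

There is one attempt and no reset: what is moved stays moved. The work goes in short steps, Python scripts to look and compute and a tool call to move; the robot and the scene stay as the last step left them, time stands still between calls to the robot, and variables do not carry over. Pictures are saved under pics/ and viewed, at most 10 in all, crops included, and the job is handed in when it is done.

Besides the shell and the picture viewer there is one more tool, called after "Call:" as a command line: name --argument value ..., lists and objects as JSON in quotes. carry_out: Moves the arm, as the interface text tells. Its arguments: {"type":"object","properties":{"series":{"type":"string"},"jaw":{"type":"number"},"grip_force":{"type":"number"}},"required":["series"]}

```bash
ls; mkdir -p pics; python3 - <<'E'
from workcell import bot, eyes, spot_in
import cv2,numpy as np
for c in ("scene","top"):
    im,d=eyes.read_camera(c); cv2.imwrite(f"pics/{c}0.png",im); np.save(f"pics/{c}0.npy",d)
    print(c,eyes.get_calibration(c))
    for t in ("round_tin","round_bar","round_mould","square_tin"):
        try: print(t,[(r['score'],np.round(r['rect'])) for r in spot_in(c,t)][:3])
        except Exception as e: print(t,e)
print(bot.read_state())
E
```

```text
pics
scene {'K': array([[515.14312547,   0.        , 325.73589639],
       [  0.        , 515.14312547, 230.79496206],
       [  0.        ,   0.        ,   1.        ]]), 'position': array([1.00371872, 0.3758208 , 0.77183571]), 'rotation': array([-1.13320462, -2.43244456,  0.95366125])}
round_tin [(0.71, array([282., 172.,  88.,  99.]))]
round_bar [(0.63, array([285., 173.,  91., 102.]))]
round_mould [(0.79, array([249., 214., 166., 190.]))]
square_tin []
top {'K': array([[620.55047459,   0.        , 320.31787762],
       [  0.        , 620.55047459, 238.12770375],
       [  0.        ,   0.        ,   1.        ]]), 'position': array([0.42158347, 0.00139831, 1.16486367]), 'rotation': array([-2.14009401,  2.1613885 , -0.15437136])}
round_tin [(0.57, array([424., 279.,  82., 108.]))]
round_bar [(0.69, array([425., 275.,  79., 109.]))]
round_mould [(0.63, array([420., 234., 114., 191.]))]
square_tin [(0.73, array([180., 275.,  94., 114.]))]
{'time': 0.5, 'q': array([ 1.30306754e+00,  2.63908739e-01,  1.60400615e+00, -1.80601752e-05,
        1.27370304e+00, -3.68629236e-02]), 'joint_vel': array([ 1.39109064e-03,  5.31174111e-04, -9.05049936e-05,  1.41636167e-03,
       -8.72956031e-04,  7.77795681e-04]), 'joint_torque': array([-2.08028196e-04, -5.14406919e+01, -3.67236650e+01,  2.45847451e-05,
        2.53026650e-03, -4.86981634e-06]), 'tool_pos': array([0.15443439, 0.6570862 , 0.2452705 ]), 'tcp_rot': array([ 3.61828657e-01,  3.12067321e+00, -4.33566598e-05]), 'wrist_force': array([-0.56137609,  0.14510561, -0.31306752]), 'torque': array([0.02629104, 0.01086267, 0.04128831]), 'grip_force': 0.0, 'width': 1.000480681628836}
```

View pics/top0.png

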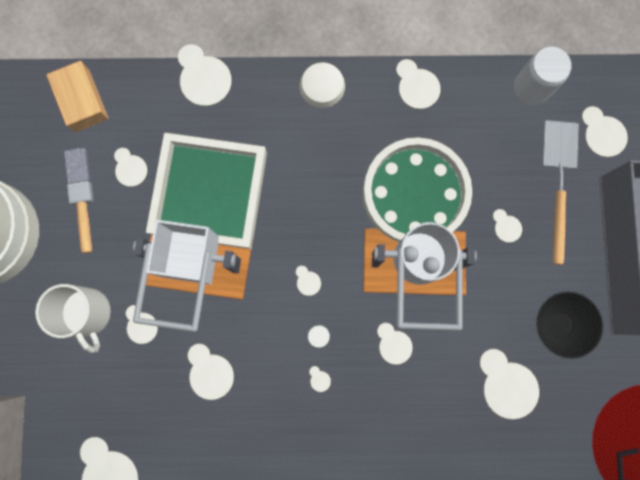

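View pics/scene0.png

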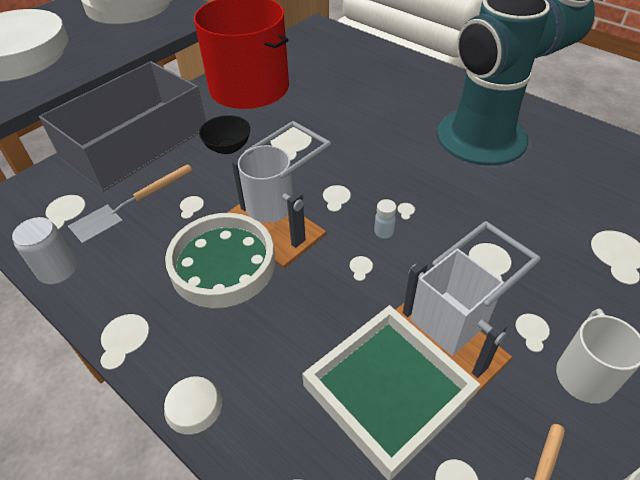

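The top view shows the round tin (balls visible) at (428,252). Its bar runs about (400,327)–(462,327), and its mould centre is near (417,190). The square tin is on the left.

```bash
cat > h.py <<'E'
import numpy as np,cv2
from scipy.spatial.transform import Rotation as R
from workcell import bot, eyes, spot_in
def ray(c,uv,z):
    k=eyes.get_calibration(c); Rm=R.from_rotvec(k["rotation"]).as_matrix(); p=k["position"]
    d=Rm@np.linalg.inv(k["K"])@np.r_[uv,1.]; return p+d*(z-p[2])/d[2]
def cloud(k,d,Rm,p):
    v,u=np.mgrid[:480,:640]; q=np.stack([(u-k["K"][0,2])/k["K"][0,0]*d,(v-k["K"][1,2])/k["K"][1,1]*d,d],-1)
    w=q@Rm.T+p; w[d<=0]=np.nan; return w
E
python3 - <<'E'
from h import *
for uv,z in [((401,327),.17),((462,327),.17),((417.5,191),.042),((379,254),.12),((470,256),.12)]: print(uv,ray("top",uv,z).round(3))
k=eyes.get_calibration("top"); d=np.load("pics/top0.npy")
w=cloud(k,d,R.from_rotvec(k["rotation"]).as_matrix(),k["position"])
print(np.round(w[322:332,431],3)); 
s=w[310:335,385:475].reshape(-1,3); s=s[(s[:,2]>.15)&(s[:,2]<.19)]; print(len(s),np.nanmin(s,0),np.nanmax(s,0))
b=w[320:334,408:456].reshape(-1,3); b=b[(b[:,2]>.15)&(b[:,2]<.19)]; print(b.mean(0),np.polyfit(b[:,1],b[:,0],1))
m=w[120:250,350:485].reshape(-1,3); m=m[(abs(m[:,2]-.042)<.005)]
A=np.c_[m[:,:2],np.ones(len(m))]; 
# rim: outer contour min enclosing circle
c,r=cv2.minEnclosingCircle(m[:,:2].astype(np.float32)); print(c,r,len(m))
E
```

```text
(401, 327) [ 0.418 -0.13   0.17 ]
(462, 327) [ 0.417 -0.227  0.17 ]
(417.5, 191) [ 0.666 -0.184  0.042]
(379, 254) [ 0.54  -0.102  0.12 ]
(470, 256) [ 0.535 -0.257  0.12 ]
[[ 0.426 -0.209 -0.002]
 [ 0.424 -0.208  0.002]
 [ 0.422 -0.177  0.172]
 [ 0.42  -0.176  0.176]
 [ 0.419 -0.176  0.175]
 [ 0.417 -0.176  0.176]
 [ 0.416 -0.177  0.174]
 [ 0.414 -0.176  0.176]
 [ 0.411 -0.208  0.   ]
 [ 0.409 -0.208  0.   ]]
594 [ 0.41200306 -0.22744163  0.16740106] [ 0.44449051 -0.12276539  0.17981369]
[ 0.41785581 -0.17722643  0.17411761] [0.0401979  0.42497994]
(0.6676362156867981, -0.18428602814674377) 0.10065356642007828 1874
```

Call:
carry_out --series "0.035 -0.034 0.01 -3.9; 0.035 -0.034 0.01 -3.9; 0.035 -0.034 0.01 -3.9; 0.035 -0.034 0.01 -3.9; 0.035 -0.034 0.01 -3.9; 0.035 -0.034 0 -3.9; 0.035 -0.034 0 -3.9; 0.009 -0.046 0 -3.9; 0.009 -0.046 0 -3.9; 0.009 -0.046 0 -3.9; 0.009 -0.046 0 -3.9; 0.009 -0.046 0 -3.9; 0.009 -0.046 0 -3.9; 0.009 -0.046 0 -3.9; 0.009 -0.046 0 -3.9; -0.0105 -0.046 0 -3.9; -0.0105 -0.046 0 -3.9; -0.0105 -0.046 0 -3.9; -0.0105 -0.046 0 -4.2; -0.0105 -0.046 0 -4.2" --jaw 0.2 --grip_force 40

```text
time: 3.0
tool_pos: [0.4184, -0.1803, 0.2957]
tcp_rot: [2.258, 2.182, 0.001]
wrist_force: [1.3, -0.7, -0.0]
width: 0.601
grip_force: 0.0
```

Call:
carry_out --series "0 0 0 0; 0 0 0 0"

```text
time: 3.25
tool_pos: [0.4189, -0.1787, 0.2954]
tcp_rot: [-2.257, -2.185, -0.001]
wrist_force: [0.1, -0.3, -0.3]
width: 0.598
grip_force: 0.0
```

```bash
python3 - <<'E'
from h import *
s=bot.read_state(); im,d=eyes.read_camera("wrist"); k=eyes.get_calibration("wrist")
cv2.imwrite("pics/w1.png",im)
Rt=R.from_rotvec(s["tcp_rot"]).as_matrix(); T=np.eye(4);T[:3,:3]=Rt;T[:3,3]=s["tool_pos"]; T=T@k["T_tool_cam"]
w=cloud(k,d,T[:3,:3],T[:3,3]); np.save("pics/w1.npy",w)
print(s["tool_pos"],Rt[:,1],s["width"],s["time"])
p=w.reshape(-1,3)
b=p[(abs(p[:,2]-.172)<.01)&(abs(p[:,0]-.418)<.02)&(abs(p[:,1]+.178)<.03)]
print(len(b),b.mean(0),b.min(0),b.max(0),np.polyfit(b[:,1],b[:,0],1))
E
```

```text
[ 0.41888722 -0.17870484  0.29537375] [ 9.99479832e-01 -3.22487623e-02  2.88650230e-04] 0.5982835562917331 3.25
1500 [ 0.41908227 -0.17698384  0.17346256] [ 0.4133858  -0.20796774  0.16912095] [ 0.4250953  -0.14800867  0.17618594] [0.03937923 0.42605175]
```

View pics/w1.png

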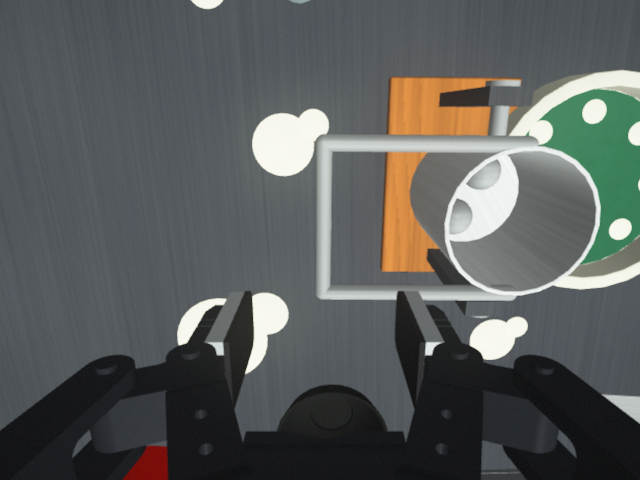

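The wrist view shows the bar at column ~323 (rows 137–297), squarely between the open fingers. Next I descend and pinch it.

Call:
carry_out --series "0 0 -0.02 0; 0 0 -0.02 0; 0 0 -0.02 0; 0 0 -0.02 0; 0 0 -0.02 0; 0 0 -0.015 0; 0 0 -0.01 0; 0 0 -0.004 0; 0 0 0 0; 0 0 0 0"

```text
time: 4.55
tool_pos: [0.4194, -0.1792, 0.167]
tcp_rot: [2.256, 2.185, 0.001]
wrist_force: [-0.1, 0.1, -1.1]
width: 0.6
grip_force: 0.0
```

Call:
carry_out --series "0 0 0 0; 0 0 0 0; 0 0 0 0; 0 0 0 0; 0 0 0 0; 0 0 0 0; 0 0 0 0; 0 0 0 0" --jaw -1 --grip_force 40

```text
time: 5.55
tool_pos: [0.4182, -0.179, 0.1666]
tcp_rot: [-2.256, -2.185, 0.002]
wrist_force: [-4.6, 0.1, 5.6]
width: 0.095
grip_force: 39.1
```

```bash
python3 - <<'E'
import numpy as np
def pos(t): 
    a=np.radians(157.38)-t; return .13*np.array([np.cos(a),np.sin(a)])
yaw=np.radians(-2)
def rows(a,b,n,ease=True):
    s=np.linspace(0,1,n+1); P=np.array([pos(a+(b-a)*x) for x in s]); P=np.c_[P[:,0]*np.cos(yaw),P[:,0]*np.sin(yaw),P[:,1]]
    P=np.round(P-P[0],4); D=np.diff(P,axis=0)
    print(a,b,n,"total",P[-1]); print("; ".join("%.4f %.4f %.4f 0"%tuple(r) for r in D))
t=.5236
rows(0,t/2,20);rows(t/2,t,20)
rows(t,.9,20);rows(.9,1.25,20);rows(1.25,1.6,20);rows(1.6,1.95,20)
E
```

```text
0 0.2618 20 total [ 0.017  -0.0006  0.0294]
0.0007 -0.0000 0.0016 0; 0.0006 0.0000 0.0015 0; 0.0008 -0.0001 0.0016 0; 0.0007 0.0000 0.0015 0; 0.0007 0.0000 0.0015 0; 0.0008 0.0000 0.0016 0; 0.0008 -0.0001 0.0015 0; 0.0008 0.0000 0.0015 0; 0.0008 0.0000 0.0015 0; 0.0008 -0.0001 0.0014 0; 0.0009 0.0000 0.0015 0; 0.0009 0.0000 0.0015 0; 0.0009 -0.0001 0.0014 0; 0.0009 0.0000 0.0014 0; 0.0010 0.0000 0.0015 0; 0.0009 -0.0001 0.0014 0; 0.0010 0.0000 0.0014 0; 0.0010 0.0000 0.0013 0; 0.0010 -0.0001 0.0014 0; 0.0010 0.0000 0.0014 0
0.2618 0.5236 20 total [ 0.024  -0.0008  0.0239]
0.0010 -0.0000 0.0013 0; 0.0011 -0.0001 0.0014 0; 0.0011 0.0000 0.0013 0; 0.0011 0.0000 0.0013 0; 0.0011 -0.0001 0.0013 0; 0.0011 0.0000 0.0012 0; 0.0012 -0.0001 0.0013 0; 0.0012 0.0000 0.0012 0; 0.0011 -0.0001 0.0013 0; 0.0012 0.0000 0.0012 0; 0.0012 0.0000 0.0012 0; 0.0013 -0.0001 0.0011 0; 0.0012 0.0000 0.0012 0; 0.0013 -0.0001 0.0011 0; 0.0012 0.0000 0.0012 0; 0.0013 -0.0001 0.0011 0; 0.0013 0.0000 0.0011 0; 0.0014 0.0000 0.0010 0; 0.0013 -0.0001 0.0011 0; 0.0013 0.0000 0.0010 0
0.5236 0.9 20 total [ 0.0435 -0.0
[... 1462 characters left out ...]
0.0001 -0.0007 0; 0.0021 0.0000 -0.0008 0; 0.0022 -0.0001 -0.0008 0; 0.0021 -0.0001 -0.0009 0; 0.0021 -0.0001 -0.0008 0; 0.0020 0.0000 -0.0010 0
1.6 1.95 20 total [ 0.0374 -0.0013 -0.0255]
0.0021 -0.0001 -0.0010 0; 0.0020 0.0000 -0.0009 0; 0.0020 -0.0001 -0.0011 0; 0.0021 -0.0001 -0.0010 0; 0.0019 -0.0001 -0.0011 0; 0.0020 0.0000 -0.0012 0; 0.0020 -0.0001 -0.0011 0; 0.0019 -0.0001 -0.0012 0; 0.0019 0.0000 -0.0013 0; 0.0019 -0.0001 -0.0012 0; 0.0019 -0.0001 -0.0013 0; 0.0018 0.0000 -0.0014 0; 0.0018 -0.0001 -0.0013 0; 0.0018 0.0000 -0.0014 0; 0.0018 -0.0001 -0.0014 0; 0.0017 -0.0001 -0.0015 0; 0.0018 0.0000 -0.0015 0; 0.0017 -0.0001 -0.0015 0; 0.0016 0.0000 -0.0015 0; 0.0017 -0.0001 -0.0016 0
```

Call:
carry_out --series "0.0007 0 0.0015 0; 0.0007 0 0.0015 0; 0.0007 -0.0001 0.0015 0; 0.0007 0 0.0015 0; 0.0007 0 0.0015 0; 0.0008 0 0.0015 0; 0.0008 -0.0001 0.0015 0; 0.0008 0 0.0015 0; 0.0008 0 0.0015 0; 0.0008 -0.0001 0.0015 0; 0.0009 0 0.0015 0; 0.0009 0 0.0015 0; 0.0009 -0.0001 0.0014 0; 0.0009 0 0.0014 0; 0.001 0 0.0015 0; 0.0009 -0.0001 0.0014 0; 0.001 0 0.0014 0; 0.001 0 0.0014 0; 0.001 -0.0001 0.0014 0; 0.001 0 0.0014 0"

```text
time: 8.05
tool_pos: [0.4332, -0.1796, 0.1942]
tcp_rot: [-2.253, -2.183, 0.007]
wrist_force: [-8.8, -2.6, 0.6]
width: 0.096
grip_force: 38.9
```

```bash
cat > tilt.py <<'E'
from h import *
import sys
s=bot.read_state(); im,d=eyes.read_camera("wrist"); im2,d2=eyes.read_camera("scene")
n=sys.argv[1]; cv2.imwrite(f"pics/s{n}.png",im2)
k=eyes.get_calibration("top"); imt,dt=eyes.read_camera("top"); cv2.imwrite(f"pics/t{n}.png",imt)
k=eyes.get_calibration("scene"); w=cloud(k,d2,R.from_rotvec(k["rotation"]).as_matrix(),k["position"])
print({a:np.round(s[a],3) for a in("time","tool_pos","wrist_force","torque","width","grip_force")})
g=s["tool_pos"]+[0,0,.005]; r=np.hypot(.539-g[0],g[2]-.12)
print("radius",r,"tilt",np.radians(157.4)-np.arctan2(g[2]-.12,g[0]-.539))
E
python3 tilt.py a
```

```text
{'time': np.float64(8.05), 'tool_pos': array([ 0.433, -0.18 ,  0.194]), 'wrist_force': array([-8.794, -2.609,  0.601]), 'torque': array([-0.471,  1.544, -0.078]), 'width': np.float64(0.096), 'grip_force': np.float64(38.862)}
radius 0.13211663912367294 tilt 0.24815402541350284
```

Call:
carry_out --series "0.001 0 0.0013 0; 0.0011 -0.0001 0.0014 0; 0.0011 0 0.0013 0; 0.0011 0 0.0013 0; 0.0011 -0.0001 0.0013 0; 0.0011 0 0.0012 0; 0.0012 -0.0001 0.0013 0; 0.0012 0 0.0012 0; 0.0012 0 0.0012 0; 0.0012 -0.0001 0.0012 0; 0.0012 0 0.0012 0; 0.0012 0 0.0012 0; 0.0012 -0.0001 0.0012 0; 0.0013 0 0.0011 0; 0.0013 0 0.0011 0; 0.0013 -0.0001 0.0011 0; 0.0013 0 0.0011 0; 0.0013 0 0.0011 0; 0.0013 -0.0001 0.0011 0; 0.0013 0 0.001 0"

```text
time: 10.7
tool_pos: [0.4566, -0.1805, 0.2198]
tcp_rot: [-2.253, -2.182, 0.009]
wrist_force: [-14.0, -0.8, 11.3]
width: 0.096
grip_force: 39.1
```

```bash
python3 tilt.py b
```

```text
{'time': np.float64(10.7), 'tool_pos': array([ 0.457, -0.181,  0.22 ]), 'wrist_force': array([-13.963,  -0.787,  11.303]), 'torque': array([-0.202,  2.515, -0.117]), 'width': np.float64(0.096), 'grip_force': np.float64(39.102)}
radius 0.13330158836104103 tilt 0.5101825080091142
```

View pics/sb.png

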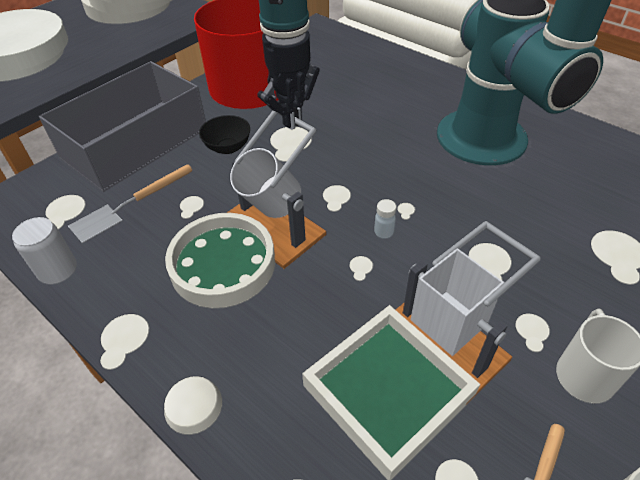

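The scene view shows the tin slanted about 30° with the bar pinched at (292,118) and the mould still empty. Now I hold it there.

Call:
carry_out --series "0 0 0 0; 0 0 0 0; 0 0 0 0; 0 0 0 0; 0 0 0 0; 0 0 0 0; 0 0 0 0; 0 0 0 0; 0 0 0 0; 0 0 0 0; 0 0 0 0; 0 0 0 0; 0 0 0 0; 0 0 0 0; 0 0 0 0; 0 0 0 0; 0 0 0 0; 0 0 0 0; 0 0 0 0"

```text
time: 13.22
tool_pos: [0.4569, -0.1806, 0.22]
tcp_rot: [-2.253, -2.183, 0.008]
wrist_force: [-14.8, -0.1, 11.7]
width: 0.096
grip_force: 39.1
```

Call:
carry_out --series "0.002 -0.0001 0.0014 0; 0.002 -0.0001 0.0014 0; 0.002 -0.0001 0.0014 0; 0.002 -0.0001 0.0013 0; 0.002 -0.0001 0.0013 0; 0.0021 -0.0001 0.0012 0; 0.0021 -0.0001 0.0012 0; 0.0022 -0.0001 0.0012 0; 0.0022 0 0.0011 0; 0.0022 -0.0001 0.0011 0; 0.0022 -0.0001 0.0011 0; 0.0022 -0.0001 0.001 0; 0.0022 -0.0001 0.001 0; 0.0023 0 0.001 0; 0.0023 -0.0001 0.0009 0; 0.0023 -0.0001 0.0009 0; 0.0023 -0.0001 0.0008 0; 0.0023 -0.0001 0.0008 0; 0.0023 0 0.0007 0; 0.0023 -0.0001 0.0007 0"

```text
time: 15.72
tool_pos: [0.5029, -0.1824, 0.2427]
tcp_rot: [2.256, 2.186, -0.002]
wrist_force: [-7.9, -0.3, 9.1]
width: 0.097
grip_force: 41.2
```

```bash
python3 tilt.py c
```

```text
{'time': np.float64(15.725), 'tool_pos': array([ 0.503, -0.182,  0.243]), 'wrist_force': array([-7.914, -0.261,  9.098]), 'torque': array([-0.129,  1.57 , -0.086]), 'width': np.float64(0.097), 'grip_force': np.float64(41.216)}
radius 0.1327100953071003 tilt 0.9007352036190328
```

Call:
carry_out --series "0.0022 -0.0001 0.0006 0; 0.0022 -0.0001 0.0006 0; 0.0022 0 0.0005 0; 0.0022 -0.0001 0.0005 0; 0.0022 -0.0001 0.0004 0; 0.0022 -0.0001 0.0004 0; 0.0022 0 0.0004 0; 0.0023 -0.0001 0.0003 0; 0.0023 -0.0001 0.0003 0; 0.0023 -0.0001 0.0003 0; 0.0023 -0.0001 0.0002 0; 0.0023 0 0.0001 0; 0.0023 -0.0001 0.0001 0; 0.0023 -0.0001 0.0001 0; 0.0023 -0.0001 0 0; 0.0023 -0.0001 0 0; 0.0023 0 0 0; 0.0023 -0.0001 -0.0001 0; 0.0022 -0.0001 -0.0001 0; 0.0022 -0.0001 -0.0001 0"

```text
time: 18.38
tool_pos: [0.5483, -0.1842, 0.2461]
tcp_rot: [2.256, 2.185, -0.002]
wrist_force: [-5.5, -2.3, 4.8]
width: 0.1
grip_force: 41.8
```

Call:
carry_out --series "0.0022 -0.0001 -0.0002 0; 0.0022 -0.0001 -0.0002 0; 0.0022 0 -0.0003 0; 0.0022 -0.0001 -0.0003 0; 0.0022 -0.0001 -0.0003 0; 0.0022 -0.0001 -0.0004 0; 0.0022 -0.0001 -0.0004 0; 0.0022 0 -0.0005 0; 0.0022 -0.0001 -0.0005 0; 0.0022 -0.0001 -0.0006 0; 0.0022 -0.0001 -0.0006 0; 0.0022 0 -0.0006 0; 0.0022 -0.0001 -0.0006 0; 0.0022 -0.0001 -0.0007 0; 0.0022 -0.0001 -0.0007 0; 0.0022 0 -0.0008 0; 0.0021 -0.0001 -0.0008 0; 0.0021 -0.0001 -0.0009 0; 0.0021 -0.0001 -0.0009 0; 0.0021 0 -0.0009 0"

```text
time: 20.88
tool_pos: [0.5922, -0.1857, 0.2345]
tcp_rot: [2.256, 2.185, -0.001]
wrist_force: [-3.6, -4.8, 3.5]
width: 0.096
grip_force: 41.8
```

```bash
python3 tilt.py d
```

```text
{'time': np.float64(20.875), 'tool_pos': array([ 0.592, -0.186,  0.235]), 'wrist_force': array([-3.558, -4.788,  3.528]), 'torque': array([-0.593,  0.789, -0.046]), 'width': np.float64(0.096), 'grip_force': np.float64(41.817)}
radius 0.13083522574366935 tilt 1.5953891295042328
```

View pics/sd.png

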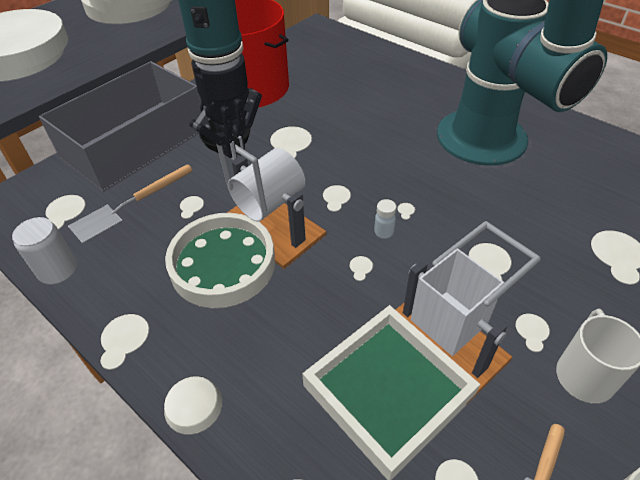

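The tin is now level, with its mouth towards the mould near (245,195). No balls are out yet, so I tip on.

Call:
carry_out --series "0.0021 -0.0001 -0.001 0; 0.002 0 -0.001 0; 0.002 -0.0001 -0.001 0; 0.002 -0.0001 -0.001 0; 0.002 -0.0001 -0.0011 0; 0.002 0 -0.0011 0; 0.002 -0.0001 -0.0012 0; 0.0019 -0.0001 -0.0012 0; 0.0019 0 -0.0012 0; 0.0019 -0.0001 -0.0013 0; 0.0019 -0.0001 -0.0013 0; 0.0018 0 -0.0013 0; 0.0018 -0.0001 -0.0014 0; 0.0018 0 -0.0014 0; 0.0018 -0.0001 -0.0014 0; 0.0018 -0.0001 -0.0015 0; 0.0017 0 -0.0015 0; 0.0017 -0.0001 -0.0015 0; 0.0017 0 -0.0015 0; 0.0016 -0.0001 -0.0015 0"

```text
time: 23.52
tool_pos: [0.6293, -0.1867, 0.2085]
tcp_rot: [-2.257, -2.185, 0.001]
wrist_force: [-3.5, -4.9, 3.7]
width: 0.1
grip_force: 42.1
```

Call:
carry_out --series "0 0 0 0; 0 0 0 0; 0 0 0 0; 0 0 0 0; 0 0 0 0; 0 0 0 0; 0 0 0 0; 0 0 0 0"

```text
time: 24.52
tool_pos: [0.6295, -0.1867, 0.2083]
tcp_rot: [2.257, 2.185, -0.001]
wrist_force: [-2.7, -4.7, 1.7]
width: 0.097
grip_force: 42.0
```

```bash
python3 tilt.py e; python3 - <<'E'
from h import *
for c in("scene","top"): print([(r['score'],np.round(r['rect'])) for r in spot_in(c,"ball_1")])
E
```

```text
{'time': np.float64(24.525), 'tool_pos': array([ 0.629, -0.187,  0.208]), 'wrist_force': array([-2.655, -4.691,  1.688]), 'torque': array([-0.691,  0.601, -0.157]), 'width': np.float64(0.097), 'grip_force': np.float64(41.969)}
radius 0.12998703056104632 tilt 1.9462751459137926
[(0.67, array([199., 245.,  19.,  15.])), (0.54, array([232., 256.,  19.,  15.]))]
[(0.64, array([410., 198.,  13.,  13.]))]
```

View pics/se.png

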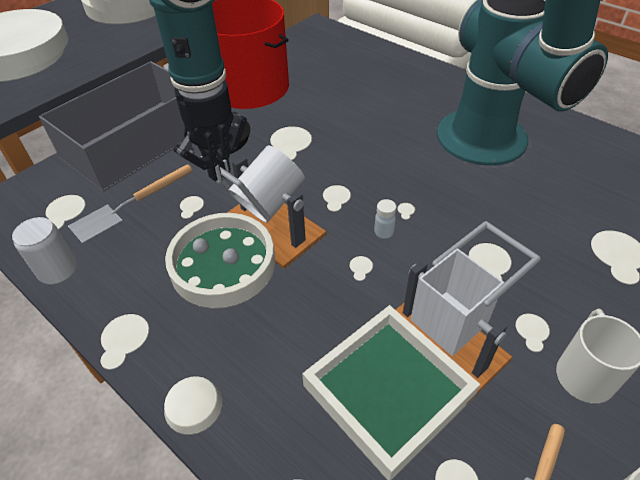

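Both balls lie in the mould at (201,245) and (231,256). Next is the swing back.

```bash
python3 - <<'E'
import numpy as np
yaw=np.radians(-2)
def rows(ts):
    a=np.radians(157.38)-np.array(ts); P=.13*np.c_[np.cos(a)*np.cos(yaw),np.cos(a)*np.sin(yaw),np.sin(a)]
    P=np.round(P-P[0],4); D=np.diff(P,axis=0); print(P[-1]); print("; ".join("%.4f %.4f %.4f 0"%tuple(r) for r in D))
for a,b in((1.95,1.45),(1.45,.95),(.95,.45),(.45,.15),(.15,0)): rows(np.linspace(a,b,21 if b else 17))
E
```

```text
[-0.0557  0.0019  0.0322]
-0.0024 0.0001 0.0022 0; -0.0024 0.0001 0.0022 0; -0.0024 0.0001 0.0021 0; -0.0025 0.0000 0.0021 0; -0.0026 0.0001 0.0020 0; -0.0026 0.0001 0.0019 0; -0.0027 0.0001 0.0019 0; -0.0027 0.0001 0.0018 0; -0.0027 0.0001 0.0017 0; -0.0028 0.0001 0.0017 0; -0.0028 0.0001 0.0016 0; -0.0029 0.0001 0.0015 0; -0.0029 0.0001 0.0014 0; -0.0030 0.0001 0.0014 0; -0.0029 0.0001 0.0013 0; -0.0030 0.0001 0.0012 0; -0.0031 0.0001 0.0012 0; -0.0031 0.0001 0.0011 0; -0.0030 0.0001 0.0010 0; -0.0032 0.0001 0.0009 0
[-0.0643  0.0022  0.0015]
-0.0031 0.0001 0.0008 0; -0.0032 0.0001 0.0008 0; -0.0032 0.0001 0.0007 0; -0.0032 0.0001 0.0006 0; -0.0032 0.0002 0.0005 0; -0.0032 0.0001 0.0005 0; -0.0032 0.0001 0.0003 0; -0.0032 0.0001 0.0003 0; -0.0033 0.0001 0.0002 0; -0.0032 0.0001 0.0001 0; -0.0033 0.0001 0.0000 0; -0.0032 0.0001 0.0000 0; -0.0033 0.0002 -0.0001 0; -0.0032 0.0001 -0.0002 0; -0.0033 0.0001 -0.0003 0; -0.0032 0.0001 -0.0004 0; -0.0032 0.0001 -0.0004 0; -0.0032 0.0001 -0.0006 0; -0.0032 0.0001 -0.0006 0; -0.0032 0.0001 -0.0007 0
[-0.0571  0.002  -0.0295]
-0.0032 0.0001 -
[... 788 characters left out ...]
 -0.0012 0.0000 -0.0015 0; -0.0012 0.0001 -0.0015 0; -0.0012 0.0000 -0.0016 0; -0.0012 0.0000 -0.0015 0; -0.0011 0.0001 -0.0016 0; -0.0011 0.0000 -0.0016 0; -0.0011 0.0001 -0.0016 0; -0.0011 0.0000 -0.0016 0; -0.0010 0.0000 -0.0017 0; -0.0011 0.0001 -0.0016 0
[-0.0088  0.0003 -0.0174]
-0.0006 0.0000 -0.0010 0; -0.0006 0.0000 -0.0011 0; -0.0006 0.0001 -0.0011 0; -0.0006 0.0000 -0.0010 0; -0.0006 0.0000 -0.0011 0; -0.0006 0.0000 -0.0011 0; -0.0006 0.0000 -0.0010 0; -0.0005 0.0001 -0.0011 0; -0.0006 0.0000 -0.0011 0; -0.0005 0.0000 -0.0011 0; -0.0005 0.0000 -0.0011 0; -0.0006 0.0000 -0.0011 0; -0.0005 0.0001 -0.0011 0; -0.0005 0.0000 -0.0011 0; -0.0004 0.0000 -0.0011 0; -0.0005 0.0000 -0.0012 0
```

Call:
carry_out --series "-0.0024 0.0001 0.0022 0; -0.0024 0.0001 0.0022 0; -0.0024 0.0001 0.0021 0; -0.0025 0 0.0021 0; -0.0026 0.0001 0.002 0; -0.0026 0.0001 0.0019 0; -0.0027 0.0001 0.0019 0; -0.0027 0.0001 0.0018 0; -0.0027 0.0001 0.0017 0; -0.0028 0.0001 0.0017 0; -0.0028 0.0001 0.0016 0; -0.0029 0.0001 0.0015 0; -0.0029 0.0001 0.0014 0; -0.003 0.0001 0.0014 0; -0.0029 0.0001 0.0013 0; -0.003 0.0001 0.0012 0; -0.0031 0.0001 0.0012 0; -0.0031 0.0001 0.0011 0; -0.003 0.0001 0.001 0; -0.0032 0.0001 0.0009 0"

```text
time: 27.28
tool_pos: [0.5764, -0.1846, 0.2419]
tcp_rot: [2.253, 2.182, 0.006]
wrist_force: [2.9, -3.7, 0.1]
width: 0.098
grip_force: 40.3
```

Call:
carry_out --series "-0.0031 0.0001 0.0008 0; -0.0032 0.0001 0.0008 0; -0.0032 0.0001 0.0007 0; -0.0032 0.0001 0.0006 0; -0.0032 0.0002 0.0005 0; -0.0032 0.0001 0.0005 0; -0.0032 0.0001 0.0003 0; -0.0032 0.0001 0.0003 0; -0.0033 0.0001 0.0002 0; -0.0032 0.0001 0.0001 0; -0.0033 0.0001 0 0; -0.0032 0.0001 0 0; -0.0033 0.0002 -0.0001 0; -0.0032 0.0001 -0.0002 0; -0.0033 0.0001 -0.0003 0; -0.0032 0.0001 -0.0004 0; -0.0032 0.0001 -0.0004 0; -0.0032 0.0001 -0.0006 0; -0.0032 0.0001 -0.0006 0; -0.0032 0.0001 -0.0007 0"

```text
time: 29.78
tool_pos: [0.5113, -0.182, 0.2445]
tcp_rot: [2.254, 2.183, 0.006]
wrist_force: [2.8, -0.8, 8.3]
width: 0.097
grip_force: 41.9
```

Call:
carry_out --series "-0.0032 0.0001 -0.0008 0; -0.0031 0.0001 -0.0008 0; -0.0031 0.0001 -0.0009 0; -0.0031 0.0001 -0.001 0; -0.0031 0.0001 -0.0011 0; -0.003 0.0001 -0.0012 0; -0.003 0.0002 -0.0012 0; -0.003 0.0001 -0.0013 0; -0.0029 0.0001 -0.0014 0; -0.0029 0.0001 -0.0014 0; -0.0029 0.0001 -0.0016 0; -0.0028 0.0001 -0.0016 0; -0.0028 0.0001 -0.0016 0; -0.0028 0.0001 -0.0018 0; -0.0027 0 -0.0018 0; -0.0026 0.0001 -0.0018 0; -0.0026 0.0001 -0.002 0; -0.0026 0.0001 -0.002 0; -0.0025 0.0001 -0.002 0; -0.0024 0.0001 -0.0022 0"

```text
time: 32.28
tool_pos: [0.4522, -0.1797, 0.2129]
tcp_rot: [-2.256, -2.185, -0.001]
wrist_force: [3.9, 2.7, 2.2]
width: 0.1
grip_force: 43.1
```

Call:
carry_out --series "-0.0014 0.0001 -0.0013 0; -0.0015 0 -0.0013 0; -0.0014 0 -0.0014 0; -0.0014 0.0001 -0.0014 0; -0.0013 0 -0.0013 0; -0.0014 0.0001 -0.0015 0; -0.0013 0 -0.0014 0; -0.0013 0.0001 -0.0014 0; -0.0013 0 -0.0015 0; -0.0013 0.0001 -0.0015 0; -0.0012 0 -0.0015 0; -0.0012 0.0001 -0.0015 0; -0.0012 0 -0.0016 0; -0.0012 0 -0.0015 0; -0.0011 0.0001 -0.0016 0; -0.0011 0 -0.0016 0; -0.0011 0.0001 -0.0016 0; -0.0011 0 -0.0016 0; -0.001 0 -0.0017 0; -0.0011 0.0001 -0.0016 0"

```text
time: 34.78
tool_pos: [0.4277, -0.179, 0.183]
tcp_rot: [-2.257, -2.186, -0.001]
wrist_force: [5.6, 3.2, 1.6]
width: 0.095
grip_force: 43.8
```

```bash
python3 tilt.py f
```

```text
{'time': np.float64(34.775), 'tool_pos': array([ 0.428, -0.179,  0.183]), 'wrist_force': array([5.638, 3.22 , 1.583]), 'torque': array([ 0.509, -0.957, -0.097]), 'width': np.float64(0.095), 'grip_force': np.float64(43.828)}
radius 0.13049053485781842 tilt 0.15413162937548908
```

Call:
carry_out --series "-0.0006 0 -0.001 0; -0.0006 0 -0.0011 0; -0.0006 0.0001 -0.0011 0; -0.0006 0 -0.001 0; -0.0006 0 -0.0011 0; -0.0006 0 -0.0011 0; -0.0006 0 -0.001 0; -0.0005 0.0001 -0.0011 0; -0.0006 0 -0.0011 0; -0.0005 0 -0.0011 0; -0.0005 0 -0.0011 0; -0.0006 0 -0.0011 0; -0.0005 0.0001 -0.0011 0; -0.0005 0 -0.0011 0; -0.0005 0 -0.0011 0; -0.0005 0 -0.0011 0; -0.0003 0 -0.001 0; 0 0 -0.001 0; 0 0 0 0; 0 0 0 0"

```text
time: 37.42
tool_pos: [0.4182, -0.1788, 0.1644]
tcp_rot: [-2.256, -2.185, -0.0]
wrist_force: [1.6, 4.3, 5.1]
width: 0.098
grip_force: 44.4
```

```bash
python3 tilt.py g; python3 - <<'E'
from h import *
k=eyes.get_calibration("top"); im,d=eyes.read_camera("top")
w=cloud(k,d,R.from_rotvec(k["rotation"]).as_matrix(),k["position"])
d0=np.load("pics/top0.npy"); w0=cloud(k,d0,R.from_rotvec(k["rotation"]).as_matrix(),k["position"])
for W in(w0,w):
    m=W[215:290,395:465].reshape(-1,3); m=m[(m[:,2]>.13)&(m[:,2]<.19)]; a=m[m[:,0]<.52];b=m[m[:,0]>.57]
    print(len(m),np.polyfit(m[:,0],m[:,2],1))
E
```

```text
{'time': np.float64(37.425), 'tool_pos': array([ 0.418, -0.179,  0.164]), 'wrist_force': array([1.647, 4.251, 5.076]), 'torque': array([ 0.693, -0.381, -0.156]), 'width': np.float64(0.098), 'grip_force': np.float64(44.371)}
radius 0.1305472593408954 tilt -0.006335930644795873
1325 [-0.11555261  0.22702616]
1169 [-0.10356435  0.21996139]
```

Call:
carry_out --series "0 0 -0.0005 0; 0 0 -0.0005 0; 0 0 -0.0005 0; 0 0 -0.0005 0; 0 0 0 0; 0 0 0 0"

```text
time: 38.38
tool_pos: [0.4182, -0.1789, 0.1642]
tcp_rot: [-2.256, -2.185, 0.0]
wrist_force: [-3.7, 6.8, 16.6]
width: 0.094
grip_force: 45.5
```

The tin is on its upright stop: the tool moved 0.2 mm while the force rose to 17 N. I now release it and lift away.

Call:
carry_out --series "0 0 0.001 0; 0 0 0.001 0; 0 0 0 0; 0 0 0 0; 0 0 0 0; 0 0 0 0; 0 0 0 0; 0 0 0 0" --jaw 0.2

```text
time: 39.38
tool_pos: [0.4183, -0.179, 0.164]
tcp_rot: [2.256, 2.186, -0.0]
wrist_force: [0.1, 0.4, -0.2]
width: 0.597
grip_force: 0.0
```

Call:
carry_out --series "0 0 0.005 0; 0 0 0.01 0; 0 0 0.015 0; 0 0 0.02 0; 0 0 0.02 0; 0 0 0.02 0; 0 0 0.02 0; 0 0 0.02 0; 0 0.04 0.01 0; 0 0.04 0 0; 0 0.04 0 0; 0 0.04 0 0; 0 0 0 0; 0 0 0 0"

```text
time: 41.12
tool_pos: [0.4185, -0.0193, 0.3049]
tcp_rot: [2.255, 2.186, 0.001]
wrist_force: [0.5, -0.3, 0.4]
width: 0.601
grip_force: 0.0
```

```bash
python3 tilt.py h; python3 - <<'E'
from h import *
im,d=eyes.read_camera("top"); k=eyes.get_calibration("top")
w=cloud(k,d,R.from_rotvec(k["rotation"]).as_matrix(),k["position"])
b=w[320:334,408:456].reshape(-1,3); b=b[(b[:,2]>.15)&(b[:,2]<.19)]; print(len(b),b.mean(0) if len(b) else 0)
for c in("scene","top"): print([(r['score'],np.round(r['rect'])) for r in spot_in(c,"ball_1")])
E
```

```text
{'time': np.float64(41.125), 'tool_pos': array([ 0.419, -0.019,  0.305]), 'wrist_force': array([ 0.509, -0.291,  0.368]), 'torque': array([ 0.021, -0.021,  0.004]), 'width': np.float64(0.601), 'grip_force': np.float64(0.0)}
radius 0.22486915774217403 tilt 0.6109898387052906
173 [ 0.41720822 -0.19436374  0.1742925 ]
[(0.79, array([230., 256.,  13.,  16.])), (0.47, array([200., 245.,  17.,  19.]))]
[(0.63, array([410., 198.,  14.,  15.]))]
```

View pics/th.png

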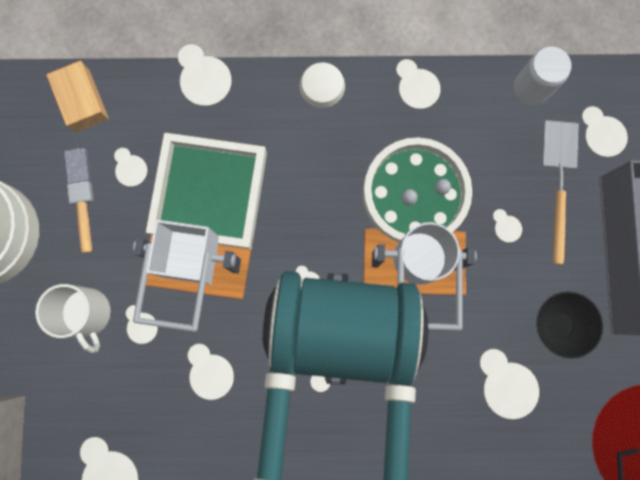

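The tin is empty and upright, with its bar at z 0.174 and (462,327) as at the start. Both balls are in the mould at (410,198) and (444,187), and the robot is clear.

```bash
python3 -c "
from workcell import bot
print(bot.finish_job())"
```

```text
the job is handed in; nothing more can be done
None
```

The job is handed in at about 41 s: I tipped the round tin to about 30° and held it for over 2 s, tipped both balls into the round mould, then set the tin back upright and let go; the square tin was not touched.

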